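# Drop the stay and lower the nozzle-case lid

### The job

The clear, red-framed lid of the blue nozzle case stands propped open on its yellow stay. Get your fingers under the lid beside the stay, push the stay over so that it folds down into the case, catch the falling lid on the outside of your fingers near where it stood, and lower it gently until it is fully shut, carrying it all the way so that it never drops or slams. Only touch and push: do not swing the lid further open, do not pick up or disturb anything else on the bench, and finish clear of everything.

Things in the scene. Friction and masses are not known exactly. Their poses are not given: they have to be found in the camera images.
- case: Blue open case screwed to the bench: 150 mm deep (x), 260 wide (y), rim 100 high, walls 6; contents under 86 mm high. Origin: centre of its underside; -x is the front (robot side), +y its left seen from the robot, z up. In its frame (mm) the lid's hinge line runs along y through (75, 0, 100); the stay's pivot is at (-55, -50, 86), just inside the front wall.
- lid (a joint): Lid angle, rad: 0 = shut, growing as it opens, 0.80 when propped. Flat clear plate in a red frame, 8 mm thick, 264 wide, reaching 180 mm from the hinge line to its black front edge; shut, its last 30 mm overhang the case front, underside 100 mm above the bench. About 0.4 kg; it falls freely, only the stay holds it up.
- lip (a point): Middle of the lid's lower front edge (underside of the black lip), 180 mm from the hinge line; moves with the lid. Propped, it is about 229 mm above the bench and 55 mm behind where it lies when shut. Axes of the lid: -x from hinge to front edge, y along the edge, z out of its top face.
- stay (a joint): Angle of the yellow stay in rad: 0 = upright, propping the lid (leaning 0.08 rad on its stop to the case's -y), 1.65 = folded flat inside the front wall, below the rim. It swings only to the case's +y: pushed that way near its upper end from its -y side, with about 1 N over 20 to 30 mm, it passes upright and gives way, and the lid falls at once.
- stay_tip (a point): Centre of the round upper end of the yellow stay, a rod 10 mm thick, 125 mm from pivot to this point. While propping, it touches the lid's underside 158 mm from the hinge line (22 mm behind the front edge), 60 mm to the -y side of the lid's middle.
- pump: Aluminium injection pump with three brass outlets, 160 x 150 mm, 155 mm high, bolted to the bench; origin at the centre of its underside. Case and pump may change places. Not to be touched.
- fitting_mid (a point): Centre of a loose brass fitting standing beside the case, 30 mm diameter, 45 mm high. Leave it alone.
- bush_mid (a point): Centre of a loose steel bush standing beside the case, 32 mm diameter, 30 mm high. Leave it alone.
- cup_mid (a point): Centre of a white plastic cup, 80 mm diameter, 100 mm high. Leave it alone.
- oil_mid (a point): Centre of a blue oil bottle, 60 mm diameter, 150 mm high. Leave it alone.
- jar_mid (a point): Centre of an amber jar, 60 mm diameter, 70 mm high. Leave it alone.
- wrench: A loose wrench lying on the bench, 170 mm long; origin under its middle. Leave it alone.
- driver: A loose screwdriver lying on the bench, 180 mm long; origin under its middle. Leave it alone.

How it is judged:
By the outcome, as a careful person would: the job done as asked, in the order asked, and still so for the second after the job is handed in, with the robot touching nothing.
It also fails if it takes over 46 s, if anything falls off the work surface, if the arm or the gripper's body presses on something with over 40 N, if the wrist force passes 120 N, or if a joint passes its speed limit or range.

### The arm

A 6-joint arm with a two-finger parallel gripper is mounted at the origin on the work surface. World frame = base frame: x ahead of the robot, y to its left, z up, the work surface at z = 0. Lengths are in m, angles in rad, forces in N, time in s.
With the tool pointing down it reaches from about 0.275 to 0.825 m from the base axis. Payload 4.9 kg.
Tool frame: the origin (TCP) lies midway between the tips of the shut fingers; the grasp point (between the pads) lies 19 mm behind it (grip_point_offset is the distance from the TCP to the grasp point, in m); z points along the fingers, x is the direction in which the jaws open and shut, and the axes are right-handed (so a half turn about z gives the same grasp; the last joint's range is limited). The gripper opens to 85 mm and grips with 20 to 120 N. Pads are 22 mm wide; open, the fingers measure 114 mm over their backs; the gripper's body (76 mm by 85 mm) begins 54 mm behind the grasp point. The pads swing forward as they close: fully open they stand 13 mm farther back than shut.
Start: joints at [-1.379, 0.326, -0.193, 1.052, 0, 1.437], TCP at [0.176, -0.521, 0.231] pointing down, gripper open.
Joint ranges: [-2.65, 2.65], [-0.97, 1.79], [-1.3, 1.35], [-1.93, 2.1], [-1.47, 1.37], [-3.14, 3.14]. Speed limits (rad/s): [2.57, 2.57, 3.14, 3.14, 3.14, 3.14].

### API

Orientations are given as a rotation vector (axis times angle).
In Python, from cell import * gives the robot as it stands. Calls block until the motion is done:
- movep(position, orientation): joint-space move of the TCP to a pose.
- move_l(position, velocity=0.15, rot=None, until_force=None): straight line of the TCP; rot=None keeps the orientation; velocity is the mean speed in m/s. With until_force (N) it stops when the force on the tool has changed by that much, and returns True; else False.
- set_joints(angles): joint-space move.
- let_go() and grab(newtons=None): open the fingers fully, or close them until they stop; newtons is the grip in N (None keeps the last).
- sleep(seconds).
- ik(position, orientation): joint angles nearest the present ones, or None.
- get_state(): the state.
- grab_frame(name): name is "scene" or "top" or "wrist"; returns a dict with "img" (400x640x3 uint8, red, green, blue), "fx", "fy", "cx", "cy" (pixels), "k1" (the pictures are not rectified: a ray, as slopes to the right and down, at radius r is drawn at 1 + k1 r^2 times it, then the intrinsics apply), "cam_to_world" (4x4, takes a point from camera to world coordinates); the wrist camera has in their place "T_tool_cam" (4x4, takes a point from camera to tool coordinates, whose origin is the TCP and whose axes are the tool frame's). Camera axes: x right, y down, z forward; pixel columns grow to the right and rows downward; lengths in m; the calibration is good to about 2 mm. A picture is of the moment at which its call begins: read the wrist's pose just before it. There is no depth.
A pose or a line that the arm cannot do raises MotionError and nothing moves.
- sign_off(): hands the job in, once; it reports no verdict.
Trained networks look in the newest picture that a camera, given by its name, has taken for a name from the list of things; names that differ only in an ending like _2 or _b are one class to them, and where a whole thing is asked for, a point or a joint stands for the part that bears it (a point fixed in the world has none). Each returns a list of dicts, best first, with "score" (0 to 1); they miss things now and then, are a little off and sometimes report something else, mostly with a low value. They report only what shows in the picture. A call takes as long as a camera call.
- spot_in(camera, name): "centre" ([column, row] in pixels, amid what is visible of it).
- silhouettes(camera, name): "mask" (400x640 bool, what is visible of it) and "centre" ([column, row] in pixels, amid what is visible of it).
- tip_of(camera, name): "centre" ([column, row] in pixels: a listed point, or the origin of a listed thing).
The state is a dict: "clock": time; "q": joint angles; "joint_velocities": joint speeds; "tau": joint torques, N m; "position": TCP position; "eef_rot": TCP orientation; "contact_force": force on the tool from outside, world axes, zero at the start; "wrist_torque": the same for the moment, N m; "finger_gap": opening from 0.0 (shut) to 1.0 (fully open).
Only numpy, scipy, OpenCV 4.12 (cv2) and the standard library are available. Lean on these libraries where they do the work, as an engineer would, in place of code of your own. Each camera call takes 0.05 s, during which the arm holds its last target. There are 200 camera calls.

## Working session

There is one attempt and no reset: what is moved stays moved. The work goes in short steps, each a Python script; the robot and the scene stay as the last script left them, time stands still between calls to the robot, and variables do not carry over. Pictures are saved under pics/ and viewed, about 8 in all and at most 12, crops included, and the job is handed in when it is done.

```bash
mkdir -p pics; ls
python3 - <<'E'
from cell import *
import cv2
s=get_state(); print(s['clock'],s['position'],s['eef_rot'])
for c in ['scene','top']:
    f=grab_frame(c); cv2.imwrite(f'pics/{c}1.png',f['img'][:,:,::-1])
    print(c,f['fx'],f['fy'],f['cx'],f['cy'],f['k1'],f['cam_to_world'])
    for n in ['case','lip','stay_tip','pump','fitting_mid','bush_mid','cup_mid','oil_mid','jar_mid','wrench','driver']:
        print(n,[(round(d['score'],2),[round(float(v),1) for v in d['centre']]) for d in tip_of(c,n)[:3]])
print(get_state()['clock'])
E
```

```text
pics
0.0 [ 0.17593668 -0.52046484  0.23048529] [-2.55128693e+00  1.83107039e+00  2.01351406e-03]
scene 402.1481988404795 402.1481988404795 325.13302396858404 195.7993399086513 -0.0219527794167318 [[-0.26389656  0.62224916 -0.736997    1.45344743]
 [ 0.9644808   0.16101433 -0.20940673  0.27752007]
 [-0.01163609 -0.76608118 -0.64263849  0.97654052]
 [ 0.          0.          0.          1.        ]]
case [(0.6, [385.6, 283.3])]
lip [(0.85, [394.0, 214.1])]
stay_tip [(0.67, [323.4, 285.4])]
pump [(0.75, [243.8, 248.4])]
fitting_mid [(0.5, [324.0, 284.8])]
bush_mid [(0.66, [215.0, 178.8]), (0.52, [445.7, 299.7])]
cup_mid [(0.62, [490.5, 258.7])]
oil_mid [(0.93, [159.5, 196.6])]
jar_mid [(0.64, [484.9, 230.7])]
wrench [(0.71, [217.3, 177.1])]
driver [(0.52, [445.7, 202.3])]
top 467.42399847340283 467.42399847340283 313.0109346684317 198.96683996657939 -0.12120648719162451 [[-0.01265915 -0.99534269  0.09556505  0.37949737]
 [-0.99990812  0.01306444  0.00361648 -0.02795777]
 [-0.00484814 -0.09551049 -0.99541662  1.61352434]
 [ 0.          0.          0.          1.        ]]
case [(0.87, [235.9, 157.9]), (0.64, [282.5, 139.3])]
lip [(0.58, [227.0, 164.1]), (0.26, [184.9, 153.5])]
stay_tip [(0.47, [247.4, 157.7])]
pump [(0.87, [374.7, 162.4]), (0.46, [194.0, 275.9]), (0.33, [449.6, 251.7])]
fitting_mid [(0.5, [285.6, 138.6])]
bush_mid [(0.53, [187.3, 152.0])]
cup_mid [(0.79, [150.3, 188.7])]
oil_mid [(0.95, [480.1, 179.9])]
jar_mid [(0.77, [156.2, 233.3])]
wrench []
driver [(0.7, [194.8, 278.3])]
1.2
```

View pictures.

View pics/scene1.png

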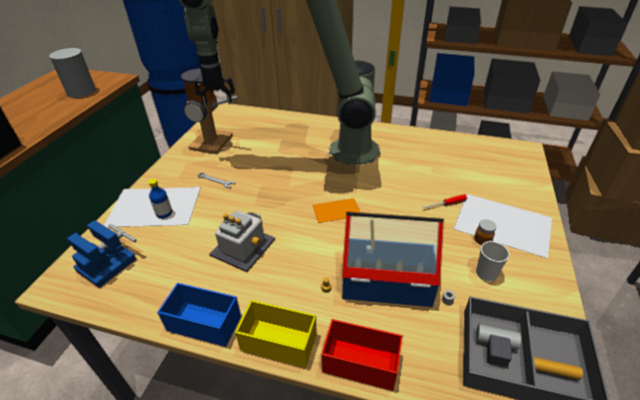

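View pics/top1.png

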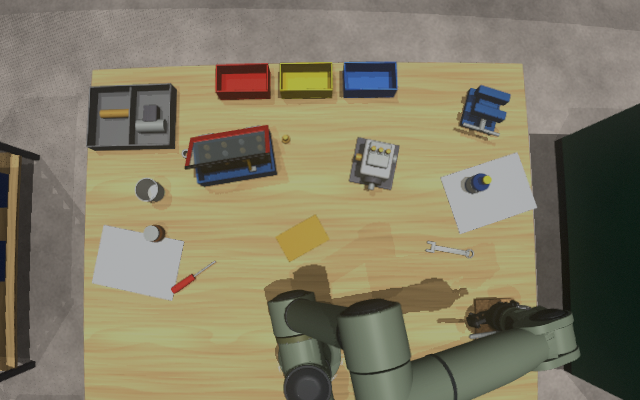

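Run:
```python
import cv2
a=cv2.imread('pics/top1.png')[118:193,175:295]; cv2.imwrite('pics/topc.png',cv2.resize(a,None,fx=6.5,fy=6.5,interpolation=cv2.INTER_CUBIC))
a=cv2.imread('pics/scene1.png')[200:310,315:465]; cv2.imwrite('pics/scenec.png',cv2.resize(a,None,fx=5,fy=5,interpolation=cv2.INTER_CUBIC))
```

```text
(no output)
```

View pics/topc.png

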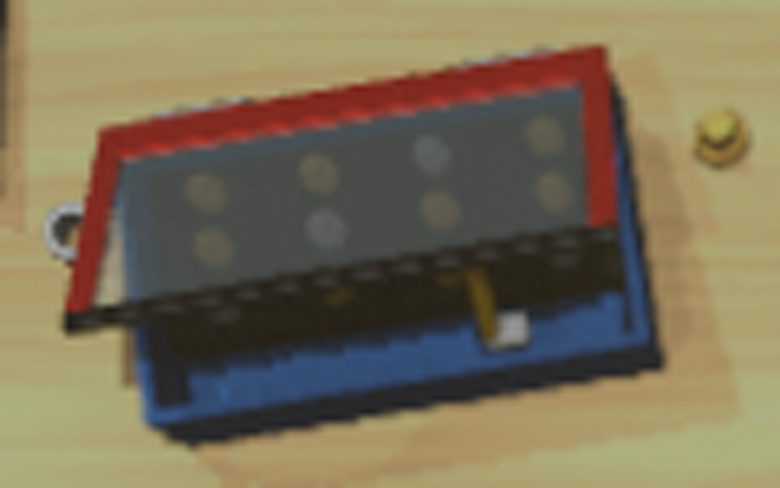

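View pics/scenec.png

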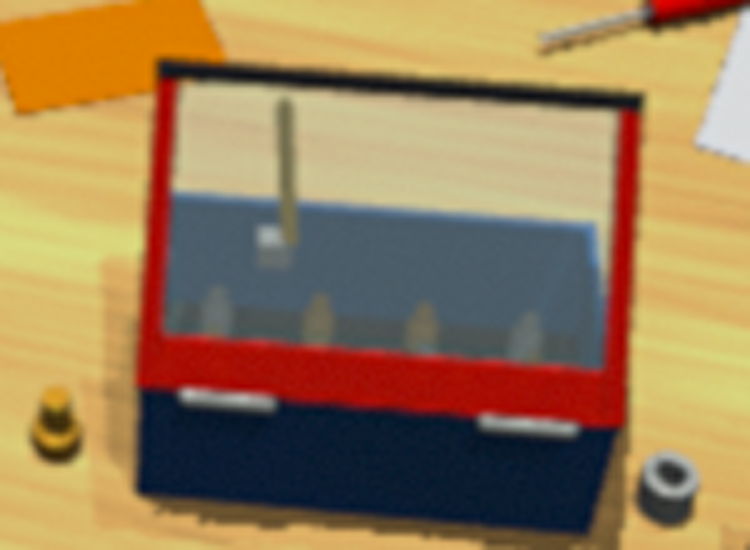

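```bash
cat > h.py <<'E'
import numpy as np
from scipy.spatial.transform import Rotation as R
th0=0.8
def lidpt(r,y,depth,th=th0):  # case-frame mm; depth below underside
    return np.array([75-r*np.cos(th)-depth*np.sin(th), y, 100+r*np.sin(th)-depth*np.cos(th)])
def toW(p,x):  # x=[cx,cy,yaw], m
    return np.r_[x[:2],0]+R.from_rotvec([0,0,x[2]]).apply(np.asarray(p)/1000)
E
python3 - <<'E'
from h import *
from cell import *
import cv2
from scipy.optimize import least_squares
T={c:grab_frame(c) for c in ['top','scene']}
w=grab_frame('wrist'); print('T_tool_cam',w['T_tool_cam'].round(3))
def proj(c,P):
    f=T[c]; M=np.linalg.inv(f['cam_to_world']); K=np.array([[f['fx'],0,f['cx']],[0,f['fy'],f['cy']],[0,0,1]])
    return cv2.projectPoints(P,cv2.Rodrigues(M[:3,:3])[0],M[:3,3],K,np.array([f['k1'],0,0,0]))[0][:,0]
L=lidpt
def pts(th): return {'top':[(L(0,132,-8,th),(103,130)),(L(0,-132,-8,th),(605,47)),(L(180,132,0,th),(67,328)),(L(180,-132,-8,th),(615,228)),
 ([-75,130,100],(150,425)),([-75,-130,100],(655,350))],
 'scene':[(L(180,-132,0,th),(160,62)),(L(180,132,0,th),(642,97)),(L(0,-132,-4,th),(140,388)),(L(0,132,-4,th),(625,427)),
 ([75,-130,0],(138,493)),([75,130,0],(590,534)),(L(158,-60,5,th),(286,100))]}
def res(x,th=None):
    r=[]
    for c,l in pts(x[3]).items():
        s,o=(6.5,(175,118)) if c=='top' else (5,(315,200))
        uv=np.array([q for _,q in l])/s+o-.5+.5/s
        r.append(proj(c,np.array([toW(p,x) for p,_ in l]))-uv)
    return np.vstack(r).ravel()
s=least_squares(res,[.5,.2,.16,.8],loss='soft_l1')
print(s.x,res(s.x).reshape(-1,2).round(1).tolist())
np.save('case.npy',s.x)
x=s.x
for c in T:print(c,proj(c,np.array([toW(L(158,-60,5),x),toW([-55,-50,86],x)])))
# ik checks
al=.85
for sx in (1,-1):
    ez=R.from_rotvec([0,0,x[2]])
    Z=np.array([np.cos(al),0,-np.sin(al)]);X=np.array([0,sx,0]);Rm=np.column_stack([X,np.cross(Z,X),Z])
    rv=(ez*R.from_matrix(Rm)).as_rotvec()
    for p in (L(138,-95,16),L(240,-95,40),L(155,-95,16,0)):
        print(sx,toW(p,x).round(3),rv.round(3),ik(toW(p,x),rv))
E
```

```text
T_tool_cam [[ 1.     0.001  0.     0.   ]
 [-0.001  0.964  0.266 -0.067]
 [-0.    -0.266  0.964 -0.142]
 [ 0.     0.     0.     1.   ]]
[0.67459821 0.24387562 0.14746782 0.82535478] [[-1.2, -0.2], [-0.2, -0.4], [-1.5, 0.8], [-0.3, -0.2], [-1.4, 0.4], [-1.4, -0.7], [-1.0, -1.3], [0.2, -1.3], [-1.7, -0.7], [-0.2, 0.0], [-1.1, 0.1], [-0.3, 0.2], [-0.6, 1.0]]
top [[246.46512776 157.1867555 ]
 [249.64822928 169.34005421]]
scene [[371.18581104 220.62868132]
 [372.14068564 247.24544274]]
1 [0.656 0.145 0.188] [1.681 1.949 0.735] [ 0.09092403  0.22875728 -0.77681172 -0.15477602  0.03730672 -0.04249996]
1 [0.569 0.132 0.244] [1.681 1.949 0.735] [ 0.07772892 -0.02623462 -0.88421653 -0.00677538  0.04600543 -0.05243048]
1 [0.609 0.138 0.084] [1.681 1.949 0.735] [ 0.08453659  0.39108977 -0.98608671 -0.52619412  0.04151807 -0.04730619]
-1 [0.656 0.145 0.188] [-1.913  1.649 -0.622] [ 0.09092403  0.22875728 -0.77681172 -0.15477602  0.03730672  3.09909269]
-1 [0.569 0.132 0.244] [-1.913  1.649 -0.622] [ 0.07772892 -0.02623462 -0.88421653 -0.00677538  0.04600543  3.08916217]
-1 [0.609 0.138 0.084] [-1.913  1.649 -0.622] [ 0.08453659  0.39108977 -0.98608671 -0.52619412  0.04151807  3.09428646]
```

```bash
cat >> h.py <<'E'
def rot(x,al=.85):
    Z=np.array([np.cos(al),0,-np.sin(al)]);X=np.array([0,1,0])
    return (R.from_rotvec([0,0,x[2]])*R.from_matrix(np.column_stack([X,np.cross(Z,X),Z]))).as_rotvec()
E
python3 - <<'E'
from h import *
from cell import *
import cv2
x=np.load('case.npy'); rv=rot(x)
grab(20)
movep([.3,-.2,.4],rv)
p=toW(lidpt(340,-60,60),x); print(p)
movep(p,rv)
s=get_state(); f=grab_frame('wrist')
print(s['clock'],s['position'],s['eef_rot'],s['finger_gap'],s['contact_force'])
cv2.imwrite('pics/w1.png',f['img'][:,:,::-1]); 
for n in ['lip','stay_tip','stay','case']: print(n,[(d['score'],d['centre']) for d in tip_of('wrist',n)[:2]])
Rw=R.from_rotvec(s['eef_rot']).as_matrix(); M=np.eye(4);M[:3,:3]=Rw;M[:3,3]=s['position']
C=M@f['T_tool_cam']; K=np.array([[f['fx'],0,f['cx']],[0,f['fy'],f['cy']],[0,0,1]])
np.savez('w1.npz',C=C,K=K,k1=f['k1'])
Ci=np.linalg.inv(C)
P=[lidpt(180,132,0),lidpt(180,-132,0),lidpt(158,-60,5),[-75,130,100],[-75,-130,100],[-55,-50,86],[-75,130,0],[-75,-130,0]]
print(cv2.projectPoints(np.array([toW(q,x) for q in P]),cv2.Rodrigues(Ci[:3,:3])[0],Ci[:3,3],K,np.array([f['k1'],0,0,0]))[0][:,0].round(1))
E
```

```text
[0.48071676 0.1544169  0.30209867]
6.425 [0.48091838 0.15378259 0.30210064] [1.68203822 1.94841322 0.73361105] 0.002117915855040036 [ 0.62541476  0.86599689 -1.04845113]
lip [(0.82, [385.3, 260.0]), (0.34, [363.0, 122.0])]
stay_tip [(0.61, [319.9, 246.1])]Traceback (most recent call last):
  File "<stdin>", line 12, in <module>
ValueError: it knows: bush_mid, case, cup_mid, driver, fitting_mid, jar_mid, lip, oil_mid, pump, stay_tip, wrench
```

View pics/w1.png

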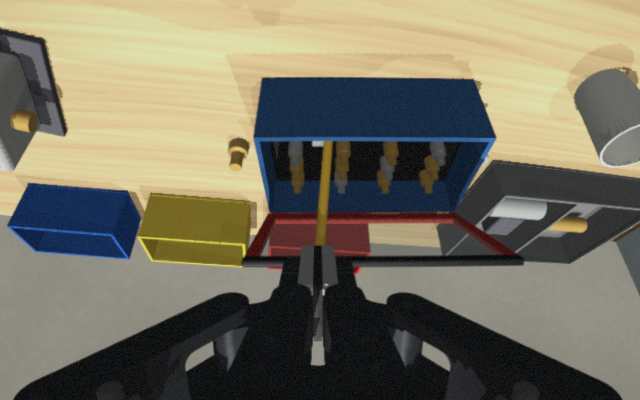

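Run:
```python
from h import *
from cell import *
import cv2
from scipy.optimize import least_squares
f=grab_frame('wrist');s=get_state()
M=np.eye(4);M[:3,:3]=R.from_rotvec(s['eef_rot']).as_matrix();M[:3,3]=s['position']
T={'wrist':(M@f['T_tool_cam'],f)}
for c in ['top','scene']:
    g=grab_frame(c);T[c]=(g['cam_to_world'],g)
def proj(c,P):
    C,f=T[c]; M=np.linalg.inv(C); K=np.array([[f['fx'],0,f['cx']],[0,f['fy'],f['cy']],[0,0,1]])
    return cv2.projectPoints(P,cv2.Rodrigues(M[:3,:3])[0],M[:3,3],K,np.array([f['k1'],0,0,0]))[0][:,0]
L=lidpt
def pts(th): return {'wrist':[([-75,-130,100],(255,138.5)),([-75,130,100],(494,138.5)),([-75,-130,0],(262,78.5)),([-75,130,0],(477,80)),(L(180,-132,0,th),(244,261)),(L(180,132,0,th),(523,261)),(L(158,-60,5,th),(319,243))],
 'top':[(L(0,132,-8,th),(103,130)),(L(0,-132,-8,th),(605,47)),(L(180,132,0,th),(67,328)),(L(180,-132,-8,th),(615,228)),
 ([-75,130,100],(150,425)),([-75,-130,100],(655,350))],
 'scene':[(L(180,-132,0,th),(160,62)),(L(180,132,0,th),(642,97)),(L(0,-132,-4,th),(140,388)),(L(0,132,-4,th),(625,427)),
 ([75,-130,0],(138,493)),([75,130,0],(590,534)),(L(158,-60,5,th),(286,100))]}
def res(x,which,th=None):
    r=[]
    for c,l in pts(x[3] if len(x)>3 else .8).items():
        if c not in which: continue
        s,o={'top':(6.5,(175,118)),'scene':(5,(315,200)),'wrist':(1,(0,0))}[c]
        uv=np.array([q for _,q in l])/s+o-.5+.5/s
        d=T[c][1]; 
        r.append((proj(c,np.array([toW(p,x) for p,_ in l]))-uv))
    return np.vstack(r).ravel()
for w in (['wrist'],['top'],['scene'],['top','scene'],['wrist','top','scene']):
    r=least_squares(res,[.67,.24,.15],loss='soft_l1',args=(w,)); print(w,r.x.round(4),res(r.x,w).reshape(-1,2).round(1).tolist() if len(w)==1 else '')
np.save('case.npy',r.x)
```

```text
['wrist'] [0.6784 0.2457 0.1449] [[-1.3, -0.1], [2.1, 1.3], [0.2, 0.0], [-3.9, 0.5], [-2.4, -0.2], [1.3, -1.3], [1.0, 4.8]]
['top'] [0.6756 0.2409 0.1449] [[-0.3, -0.6], [0.7, -0.6], [-0.1, 1.6], [1.0, 0.9], [-0.6, 0.0], [-0.5, -0.9]]
['scene'] [0.6748 0.2457 0.1511] [[-0.4, -1.0], [0.5, -1.3], [-1.0, -0.4], [0.6, 0.0], [-0.4, 0.4], [0.5, 0.3], [-0.0, 1.2]]
['top', 'scene'] [0.6752 0.2441 0.1489] 
['wrist', 'top', 'scene'] [0.6775 0.2452 0.146 ]
```

Run:
```python
from h import *
from cell import *
import cv2
x=np.array([.6765,.2448,.1465]); np.save('case.npy',x); rv=rot(x)
zt=R.from_rotvec(rv).as_matrix()[:,2]
p=toW(lidpt(138,-92,18),x); 
def st(n):
    s=get_state(); print(n,round(s['clock'],2),s['position'].round(4),s['contact_force'].round(2))
move_l(p-.12*zt,.15,rot=rv); st('pre')
print(move_l(p,.1,until_force=4)); st('in')
f=grab_frame('wrist'); cv2.imwrite('pics/w2.png',f['img'][:,:,::-1])
f=grab_frame('scene'); cv2.imwrite('pics/s2.png',f['img'][:,:,::-1])
a=cv2.imread('pics/s2.png')[185:305,315:465]; b=cv2.imread('pics/w2.png')
cv2.imwrite('pics/c2.png',np.hstack([cv2.resize(a,(400,320),interpolation=2),cv2.resize(b,(400,320))]))
```

```text
pre 7.56 [0.5772 0.1373 0.2762] [-0.37  0.26  0.84]
False
in 8.91 [0.6563 0.1489 0.187 ] [0.05 0.29 0.54]
```

View pics/c2.png

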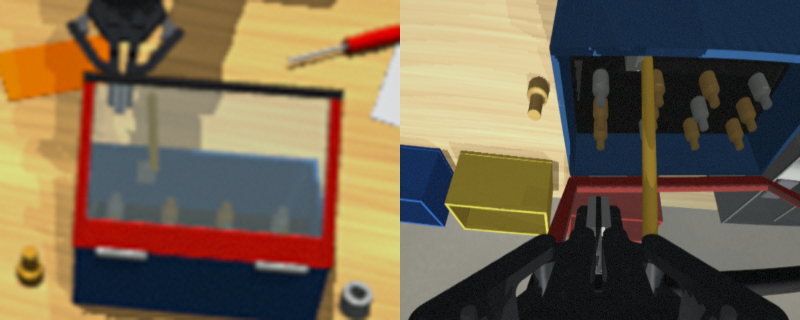

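Run:
```python
from h import *
from cell import *
import cv2
x=np.load('case.npy'); ey=R.from_rotvec([0,0,x[2]]).apply([0,1,0])
p0=get_state()['position']
for d in (.012,.024,.030,.036,.042,.046):
    move_l(p0+d*ey,.05); s=get_state(); print(d,round(s['clock'],2),(s['position']-p0).round(4),s['contact_force'].round(2))
f=grab_frame('wrist'); cv2.imwrite('pics/w3.png',f['img'][:,:,::-1])
f=grab_frame('scene'); cv2.imwrite('pics/s3.png',f['img'][:,:,::-1])
a=cv2.imread('pics/s3.png')[185:305,315:465]; b=cv2.imread('pics/w3.png')
cv2.imwrite('pics/c3.png',np.hstack([cv2.resize(a,(400,320),interpolation=2),cv2.resize(b,(400,320))]))
```

```text
0.012 9.4 [-0.0019  0.0125  0.0001] [ 0.2   0.48 -0.57]
0.024 9.79 [-0.0037  0.0243 -0.0001] [-0.19  0.38  0.14]
0.03 10.06 [-0.005   0.0301 -0.0005] [-1.35  0.21 -0.95]
0.036 10.32 [-0.0058  0.0361 -0.0005] [-2.39  0.41 -0.73]
0.042 10.59 [-0.0063  0.0421 -0.0001] [-1.44  0.37 -0.85]
0.046 10.84 [-0.0068  0.0459 -0.    ] [-0.77  0.53 -1.3 ]
```

View pics/c3.png

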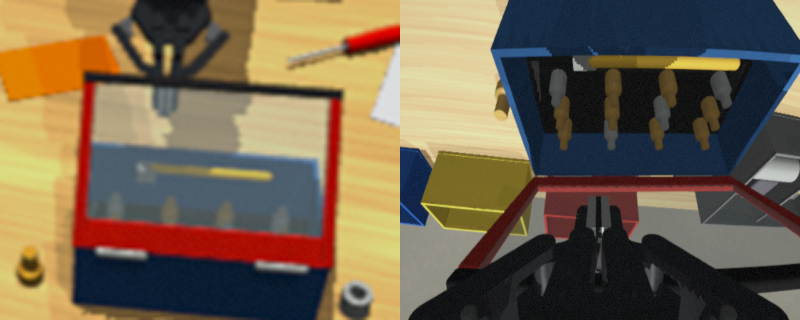

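Run:
```python
from h import *
from cell import *
import cv2
x=np.load('case.npy'); Rm=R.from_rotvec(rot(x)).as_matrix(); zt=Rm[:,2]; yt=Rm[:,1]
t1=.77
def tcp(th):
    a=np.clip(th/t1,0,1); return toW(lidpt(180,-46,0,th),x)+(.022+.020*a)*zt-.011*yt
p0=get_state()['position']; print('diff',(tcp(t1)-p0).round(4))
off=p0-tcp(t1)
def go(ths,v):
    for th in ths:
        a=np.clip(th/t1,0,1)
        move_l(tcp(th)+off*a,v); s=get_state(); print(round(th,3),round(s['clock'],2),s['position'].round(4),s['contact_force'].round(2))
go(np.linspace(t1,.1,10)[1:],.03)
go([.06,.03,.01,-.005,-.02,-.035],.015)
f=grab_frame('wrist'); cv2.imwrite('pics/w4.png',f['img'][:,:,::-1])
f=grab_frame('scene'); cv2.imwrite('pics/s4.png',f['img'][:,:,::-1])
a=cv2.imread('pics/s4.png')[185:305,315:465]; b=cv2.imread('pics/w4.png')
cv2.imwrite('pics/c4.png',np.hstack([cv2.resize(a,(400,320),interpolation=2),cv2.resize(b,(400,320))]))
```

```text
diff [-0.0007 -0.0003 -0.0007]
0.696 11.54 [0.639  0.1929 0.1783] [-1.96 -0.3   0.75]
0.621 12.13 [0.6294 0.1915 0.169 ] [-3.68 -0.45  0.24]
0.547 12.72 [0.6209 0.1902 0.1592] [-2.89 -0.03 -1.47]
0.472 13.3 [0.613  0.1891 0.1488] [-3.21 -0.27 -1.12]
0.398 13.88 [0.6061 0.188  0.1381] [-2.06 -0.83 -2.67]
0.323 14.45 [0.6001 0.1871 0.1269] [-2.21 -0.34 -1.85]
0.249 15.02 [0.5951 0.1863 0.1155] [-2.1   0.18 -1.71]
0.174 15.58 [0.591  0.1857 0.1037] [-2.31 -0.97 -2.46]
0.1 16.14 [0.5879 0.1853 0.0919] [-1.49 -0.14 -1.56]
0.06 16.73 [0.587  0.1851 0.0859] [-0.28  0.3  -2.31]
0.03 17.21 [0.5859 0.1849 0.0807] [ 0.02 -0.09 -1.11]
0.01 17.57 [0.5856 0.1849 0.0776] [-0.7  -0.15 -2.47]
-0.005 17.89 [0.5858 0.1849 0.0755] [-0.74  0.31 -0.88]
-0.02 18.23 [0.5859 0.185  0.0728] [ 0.19 -0.65  0.34]
-0.035 18.56 [0.5856 0.1849 0.0697] [-0.1  -0.3   0.54]
```

View pics/c4.png

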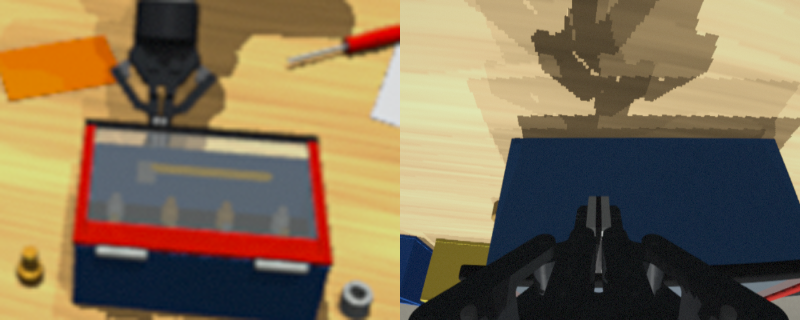

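Run:
```python
from h import *
from cell import *
import cv2
x=np.load('case.npy'); ex=R.from_rotvec([0,0,x[2]]).apply([1,0,0])
p=get_state()['position']
def st():
    s=get_state(); print(round(s['clock'],2),s['position'].round(4),s['contact_force'].round(2))
move_l(p-.10*ex,.08); st()
move_l(p-.14*ex+[0,0,.2],.12); st()
sleep(.5)
out=[]
for c,sl in (('scene',np.s_[185:305,315:465]),('top',np.s_[115:205,165:310])):
    im=grab_frame(c)['img'][:,:,::-1]; cv2.imwrite(f'pics/{c}5.png',im); out.append(cv2.resize(im[sl],(400,320),interpolation=2))
    for n in ['lip','fitting_mid','bush_mid','cup_mid','jar_mid']: print(c,n,[(round(d['score'],2),np.round(d['centre'],1).tolist()) for d in tip_of(c,n)[:2]])
    g=grab_frame(c);C=np.linalg.inv(g['cam_to_world']);K=np.array([[g['fx'],0,g['cx']],[0,g['fy'],g['cy']],[0,0,1]])
    print('exp lip corners',cv2.projectPoints(np.array([toW(lidpt(180,y,0,0),x) for y in(-132,0,132)]),cv2.Rodrigues(C[:3,:3])[0],C[:3,3],K,np.array([g['k1'],0,0,0]))[0][:,0].round(1).tolist())
cv2.imwrite('pics/c5.png',np.hstack(out))
```

```text
20.06 [0.4874 0.1704 0.0702] [ 0.2   0.34 -0.29]
21.91 [0.4468 0.1644 0.2691] [0.14 0.06 0.04]
scene lip [(0.64, [391.9, 234.8])]
scene fitting_mid [(0.72, [489.8, 259.5]), (0.45, [325.8, 282.4])]
scene bush_mid [(0.59, [215.4, 177.9]), (0.54, [446.7, 300.0])]
scene cup_mid [(0.91, [494.3, 260.4]), (0.75, [447.5, 299.5])]
scene jar_mid [(0.74, [485.2, 231.7]), (0.29, [490.3, 261.5])]
exp lip corners [[346.4, 230.5], [389.7, 233.8], [433.8, 237.2]]
top lip [(0.3, [186.5, 155.6])]
top fitting_mid [(0.59, [285.0, 136.6])]
top bush_mid [(0.44, [185.1, 151.1]), (0.27, [287.5, 136.2])]
top cup_mid [(0.9, [147.9, 188.1]), (0.31, [235.2, 156.3])]
top jar_mid [(0.68, [154.1, 234.1])]
exp lip corners [[275.7, 179.0], [235.9, 185.4], [196.5, 191.8]]
```

View pics/c5.png

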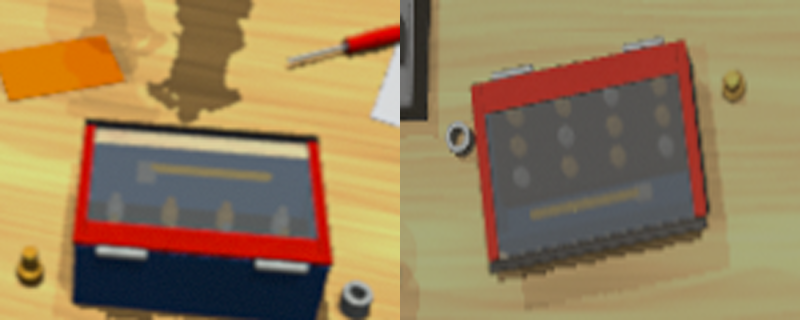

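The lid is shut: its lip shows within about 2 px of the expected shut position. The stay lies folded inside, the loose parts are where they were, and the arm is clear.

```bash
python3 -c "
from cell import *
sign_off(); print(get_state()['clock'])"
```

```text
the job is handed in; nothing more can be done
the job is handed in; nothing more can be done
```

The lid is shut and the job is handed in. The robot clock read about 22 s after the last move, well under the 46 s limit.

**What I did:** I slid the closed fingers under the lid beside the stay and pushed the stay over to +y, and it folded flat into the case. The lid settled about 5 mm (by the planned clearance) onto the outside of the fingers. I carried it down over about 7.5 s until it rested on the rim, then backed the arm out and up.

**Last checks:**
- **Carrying:** the lid pressed on the fingers with about 1–4 N all the way down. The force fell to about zero at the shut position.
- **Lid and stay:** in the scene camera the lip was about 2 px from where it should be when shut. The scene and top views both show the stay folded inside.
- **Loose parts:** the fitting, bush, cup and jar were within about 4 px of where they started. I did not re-check the oil bottle, wrench or driver, but the arm did not work near them.
- **Arm:** clear of everything, with no contact force.

**Disagreements:**
- The network's lip report in the top view (score 0.3) was wrong. It pointed at the bush, so I ignored it.
- The top scene-camera report for the fitting was really the cup, and for the bush it was the wrench. The second-ranked reports matched the picture.
- The three cameras' estimates of the case position differed by up to about 5 mm, so I used a value between them.

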